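# Fit the knob to a gas tap, press and turn it on, and hold it in

### The job

Pick up the red knob, turn it so that its D-shaped hole matches the tap's D-shaped spindle, and push it fully home on the spindle. Then press knob and spindle well down against the spring and, keeping it pressed, turn it anticlockwise (seen from above) as far as it goes. Finish while still holding the knob pressed down at that stop, as one holds in a gas tap, and leave the brass fittings and the carton where they are.

Things in the scene. Friction and masses are not known exactly. Their poses are not given: they have to be found in the camera images.
- knob_center (a point): Centre of the loose red knob (on its axis, 26 mm above the underside). 52 mm tall, 70 g, stands hole-down on the table. Below a round hub, 44 mm diameter, 24 mm tall; on it a grip bar 14 mm wide, 40 mm long (along x), from 24 to 52 mm above the underside: grasp across this bar. z up along the axis; a white stripe on the bar marks the +x side, where the hole has its flat.
- knob_hole (a point): Mouth of the knob's D-shaped hole, centre of its underside: 18 mm deep, 21.6 mm diameter, flat 4.8 mm from the axis on the +x side (under the white stripe). Axes as knob_center.
- spindle_top (a point): Centre of the top end of the tap's upright steel D-spindle, 90 mm above the table when not pressed; moves with it. 20 mm diameter, flat 4 mm from the axis on the +x side, top edge chamfered 2 mm; 0.8 mm clearance all round in the knob's hole. x points out of the flat, z up. The knob goes on only with its stripe to the side of the flat; fully home, knob_center is 10 mm above this point.
- collar_top (a point): Centre of the steel collar's top face on the spindle, 16 mm below spindle_top, 34 mm diameter: the knob's underside rests here when fully home. A yellow nib on its +x side (the side of the flat) reaches 29 mm out. Axes as spindle_top.
- dial_center (a point): Centre of the top of the fixed tap's white dial, 72 mm diameter, 53 mm above the table, on the spindle's axis. Brass tap body with pipe stubs and blue jaws (below 45 mm) on a fixed steel plate 120 x 120 x 8 mm. A black mark on the dial shows where the flat points at turn 0, a red one at the stop.
- tap_press (a joint): How far the spindle (with collar and knob) is pressed down, m: 0 up, 0.010 at the bottom stop. Spring: about 4 N before it moves, about 8 N at 5 mm, 12 N at the bottom; it springs back up when let go. Counts as pressed beyond 5 mm.
- tap_turn (a joint): Turn of the spindle, rad: 0 at the black mark on the dial, grows anticlockwise seen from above to the stop at 1.1 (63 degrees) at the red mark. Stiff (0.04 N m), stays where left. The knob has about 0.1 to 0.2 rad of play on the spindle, so the spindle lags the knob by that. Starts at 0 to 0.25.
- tee_center (a point): Centre of a loose brass pipe tee, 62 x 30 x 46 mm; to be left alone.
- coupling_center (a point): Centre of a loose brass coupling standing upright, 36 mm diameter, 40 mm tall; to be left alone.
- carton_center (a point): Centre of a cardboard carton 70 x 110 x 55 mm; to be left alone.
Mind the look-alikes: they are no part of the job. There is more than one size of the part that bears knob_center; the job needs the largest.

How it is judged:
On the way:
1. the knob is home on the D-spindle and pressed down more than 5 mm, before the spindle is turned (z of knob_center in the frame of spindle_top below 0.0125 m and horizontal distance between knob_center and spindle_top below 0.003 m and angle between the x axis of knob_center and the x axis of spindle_top, either way round below 0.3 rad and angle between knob_center's own z axis and vertical below 0.1 rad and value of joint tap_press above 0.005 m and value of joint tap_turn below 0.6 rad), for 0.1 s.
At the end, for the whole second after the job is handed in: The gripper holds the knob (more than 2 N): it is home on the spindle (within 2.5 mm of the collar, within 3 mm of the axis, flat to flat, upright), pressed down more than 5 mm of 10, turned to within 0.28 rad (16 degrees) of the anticlockwise stop (more than 0.82 rad), and still (z of knob_center in the frame of spindle_top below 0.0125 m and horizontal distance between knob_center and spindle_top below 0.003 m and angle between the x axis of knob_center and the x axis of spindle_top, either way round below 0.3 rad and angle between knob_center's own z axis and vertical below 0.1 rad and value of joint tap_press above 0.005 m and value of joint tap_turn above 0.82 rad and contact force between knob and the fingers above 2 N and linear speed of knob below 0.03 m/s); the arm keeps its last pose, push and grip.
It fails at once if the spindle is turned on without being kept pressed (value of joint tap_turn above 0.6 rad and value of joint tap_press below 0.002 m).
It fails at once if the tee is moved more than 20 mm (distance of tee_center from where it was at the start of the episode above 0.02 m).
It fails at once if the coupling is moved more than 20 mm (distance of coupling_center from where it was at the start of the episode above 0.02 m).
It fails at once if the carton is moved more than 20 mm (distance of carton_center from where it was at the start of the episode above 0.02 m).
It also fails if it takes over 45 s, if anything falls off the work surface, if the arm or the gripper's body presses on something with over 40 N, if the wrist force passes 120 N, or if a joint passes its speed limit or range.

### The arm

A 6-joint arm with a two-finger parallel gripper is mounted at the origin on the work surface. World frame = base frame: x ahead of the robot, y to its left, z up, the work surface at z = 0. Lengths are in m, angles in rad, forces in N, time in s.
With the tool pointing down it reaches from about 0.4 to 0.825 m from the base axis. Payload 7 kg.
Tool frame: the origin (TCP) lies between the finger pads; the fingertips stand 8 mm ahead of it and the grasp point (between the pads) lies 11 mm behind it (arm.finger_overhang is the distance from the TCP to the fingertips, in m); z points along the fingers, y is the line along which they close (so a half turn about z gives the same grasp; the last joint's range is limited). The gripper opens to 88 mm and grips with 3 to 60 N. Pads are 19 mm wide; open, the fingers measure 130 mm over their backs; the gripper's body (78 mm by 193 mm) begins 47 mm behind the grasp point.
Start: joints at [-0.872, 0.359, 0.012, 0, -1.224, -0.288], TCP at [0.27, -0.619, 0.207] pointing down, gripper open.
Joint ranges: [-3.07, 3.07], [-1.43, 2.12], [-1.02, 1.25], [-3.03, 1.67], [-3.05, -0], [-3.03, 3.03]. Speed limits (rad/s): [2.39, 2.39, 3.01, 3.14, 3.14, 3.14].

### API

Orientations are given as [roll, pitch, yaw] about the fixed x, y, z axes, in that order (R = Rz(yaw) Ry(pitch) Rx(roll)).
In Python, from station import arm gives the robot as it stands.
- The arm moves only by the tool move_arm, never from a script. Its argument "rows" is text: rows parted by semicolons, each of 7 numbers parted by spaces: the turn, a rotation vector about the tool's x, y, z in degrees, then the shift along the tool's x, y, z in m, then the finger opening in m, from 0 to 0.0876. A call has 1 to 8 rows; each row shifts and turns the commanded pose from where the row before left it, along the tool's axes as they then stand; what a row does not reach is not made up. A row lasts 1/8 s, in which the tool goes at most 62.5 mm and 10.7 degrees, less where a joint would pass 70% of its speed; a pose out of reach is approached as far as the arm can. A call is refused whole if a number of a shift passes 0.0625 or a number of a turn 10.7, either way. A call with a gripper value outside its range is refused whole. The fingers move at their own pace and stop on an object; "squeeze" is the grip in N (left out, the last holds). Time passes only in rows, so rows that do not move let the fingers close. It gives the time, the measured TCP pose, the force, the opening and the grip force at its end, in the units of the state.
- arm.get_state(): the state, without advancing time (a new reading comes with each control period).
- arm.grab_frame(name): name is "scene" or "top" or "wrist"; returns (picture, depth): 400x640x3 uint8, blue, green, red; 400x640 float32, m along the optical axis (not along the pixel's ray), 0 where there is no reading.
- arm.camera_model(name): a dict with "mtx" (3x3 intrinsics, pixels), "camera_from_world" (4x4, takes a point from world to camera coordinates); the wrist camera has in their place "mount" (4x4, takes a point from camera to tool coordinates, whose origin is the TCP and whose axes are the flange's). Camera axes: x right, y down, z forward; pixel columns grow to the right and rows downward; lengths in m; the calibration is good to about 2 mm. The wrist camera is an equidistant fisheye: a pixel r from the principal point sees the ray r / f radians off the axis. A picture is of the moment at which its call begins: read the wrist's pose just before it. camera_model takes no time and is no camera call.
- arm.job_done(): hands the job in; it is judged then, once.
The state is a dict: "t": time; "q": joint angles; "qd": joint speeds; "joint_efforts": joint torques, N m; "eef_pos": TCP position; "ee_rot": TCP orientation; "force": force on the tool from outside, world axes, zero at the start; "moment": the same for the moment, N m; "width": finger opening in m; "gripper_force": force on a finger pad.
Only numpy, scipy, OpenCV 4.12 (cv2) and the standard library are available. Lean on these libraries where they do the work, as an engineer would, in place of code of your own. Each camera call takes 0.05 s, during which the arm holds its last target. There are 200 camera calls.

## Working session

There is one attempt and no reset: what is moved stays moved. The work goes in short steps, Python scripts to look and compute and a tool call to move; the robot and the scene stay as the last step left them, time stands still between calls to the robot, and variables do not carry over. Pictures are saved under pics/ and viewed, at most 10 in all, crops included, and the job is handed in when it is done.

Besides the shell and the picture viewer there is one more tool, called after "Request:" in YAML: its name, and indented under it one key for each argument. move_arm: Moves the arm, as the interface text tells. Its arguments: {"type":"object","properties":{"rows":{"type":"string"},"squeeze":{"type":"number"}},"required":["rows"]}

```bash
mkdir -p pics; ls; cat > h.py <<'E'
import numpy as np, cv2
from scipy.spatial.transform import Rotation as Ro
from station import arm
def world(name,uv,depth=None,z=None):
    m=arm.camera_model(name);K=m["mtx"];T=np.linalg.inv(m["camera_from_world"])
    uv=np.atleast_2d(np.float64(uv));r=np.c_[uv,np.ones(len(uv))]@np.linalg.inv(K).T
    d=r@T[:3,:3].T;o=T[:3,3]
    s=(z-o[2])/d[:,2] if z is not None else np.asarray(depth)
    return o+d*np.reshape(s,(-1,1))
def pts(name,dep):
    v,u=np.mgrid[:400,:640]
    return world(name,np.c_[u.ravel(),v.ravel()],depth=dep.ravel()).reshape(400,640,3)
E
python3 - <<'E'
from h import *
for n in("top","scene"):
    p,d=arm.grab_frame(n);cv2.imwrite(f"pics/{n}0.png",p);np.savez(f"pics/{n}0.npz",p=p,d=d)
    P=pts(n,d);h=cv2.cvtColor(p,cv2.COLOR_BGR2HSV)
    m=(((h[...,0]<8)|(h[...,0]>172))&(h[...,1]>130)&(h[...,2]>60)).astype('uint8')
    k,l,s,c=cv2.connectedComponentsWithStats(m)
    for i in range(1,k):
        if s[i,4]>15:
            q=P[(l==i)&(d>0)];print(n,s[i],c[i].round(),np.median(q,0).round(3),q.min(0).round(3),q.max(0).round(3))
s=arm.get_state();print(s)
print(arm.camera_model("wrist"))
E
```

```text
pics
top [306 151  14  16 143] [312. 158.] [0.696 0.076 0.016] [ 0.681  0.059 -0.003] [0.72  0.091 0.038]
top [290 178  20  23 322] [300. 190.] [0.615 0.102 0.024] [ 0.597  0.084 -0.004] [0.652 0.13  0.055]
top [324 187  15  17 149] [331. 195.] [0.605 0.031 0.015] [ 0.588  0.014 -0.003] [0.628 0.048 0.038]
scene [313 212  16  19 225] [320. 222.] [0.608 0.038 0.015] [ 0.583  0.001 -0.004] [0.62  0.049 0.036]
scene [326 227  24  34 526] [338. 246.] [0.625 0.115 0.023] [ 0.566  0.06  -0.003] [0.643 0.131 0.054]
scene [289 244  17  23 260] [297. 257.] [0.701 0.083 0.015] [ 0.666  0.048 -0.003] [0.712 0.093 0.036]
{'t': 0.1, 'q': array([-8.71854475e-01,  3.59329911e-01,  1.12061713e-02, -3.06876510e-04,
       -1.22412125e+00, -2.88054655e-01]), 'qd': array([-0.00065948, -0.00161108,  0.00322103,  0.00151773,  0.00025723,
       -0.00038079]), 'joint_efforts': array([-2.34086037e-03, -5.84162092e+01,  2.93751651e+01,  7.01562613e+00,
        1.01265500e-02, -6.94163600e-05]), 'eef_pos': array([ 0.26938172, -0.61843071,  0.20623147]), 'ee_rot': array([ 3.14012171e+00, -1.34969539e-04, -2.73080984e+00]), 'force': array([0.57663366, 0.33742911, 1.41540007]), 'moment': array([ 0.02161424,  0.03922962, -0.01355405]), 'gripper_force': 0.0, 'width': 0.08726915763030434}
{'mtx': array([[309.70691629,   0.        , 322.32212122],
       [  0.        , 309.70691629, 203.6948511 ],
       [  0.        ,   0.        ,   1.        ]]), 'mount': array([[-8.68791123e-04, -9.52124472e-01, -3.05709397e-01,
         8.38815837e-02],
       [ 9.99999439e-01, -1.01238214e-03,  3.11155552e-04,
        -1.55155164e-04],
       [-6.05753550e-04, -3.05708956e-01,  9.52124817e-01,
        -1.77812324e-01],
       [ 0.00000000e+00,  0.00000000e+00,  0.00000000e+00,
         1.00000000e+00]])}
```

```bash
python3 - <<'E'
from h import *
a=cv2.imread("pics/top0.png");b=cv2.imread("pics/scene0.png")
cv2.imwrite("pics/t0.png",cv2.resize(a[80:330,180:500],None,fx=2.4,fy=2.4,interpolation=2))
cv2.imwrite("pics/s0.png",cv2.resize(b[130:380,180:500],None,fx=2.4,fy=2.4,interpolation=2))
E
```

```text
(no output)
```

View pics/t0.png

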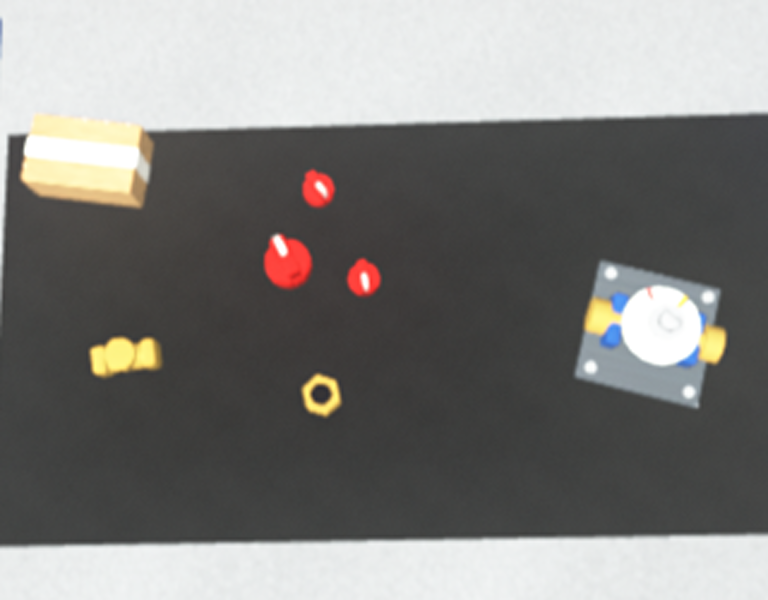

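View pics/s0.png

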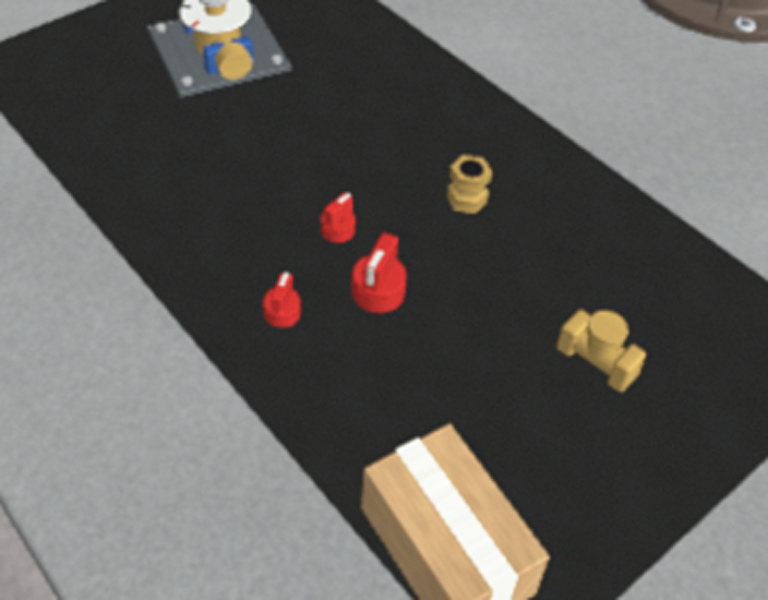

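The top view shows the big knob at about crop (288,262), with its stripe toward (279,245). The tap is at (668,320), with the yellow nib at (684,300) and the red mark at (650,293). The two small knobs are decoys. The coupling is at (321,395), the tee at (125,356) and the carton is top left.

```bash
cat >> h.py <<'E'
def pose():
    s=arm.get_state();return np.array(s["eef_pos"]),Ro.from_euler('xyz',s["ee_rot"]),s
def goto(t,yaw):   # tool-axis shift and turn for tool down at yaw
    p,R,s=pose();t=np.asarray(t)
    T=Ro.from_euler('xyz',[np.pi,0,yaw]);rv=(R.inv()*T).as_rotvec(True)
    sh=R.inv().apply(t-p);n=max(np.linalg.norm(sh)/.0625,np.linalg.norm(rv)/10.7)
    print("at",p.round(4),"yaw",np.degrees(s["ee_rot"]).round(2),"turn",rv.round(2),"shift(start axes)",sh.round(4),"rows>=",round(n,2),
      "shift(final axes)",T.inv().apply(t-p).round(4))
def wr(uv,z,pr):   # fisheye wrist pixels -> plane z ; pr=(p,R)
    m=arm.camera_model("wrist");K=m["mtx"];M=m["mount"]
    d=np.atleast_2d(np.float64(uv))-K[:2,2];r=np.linalg.norm(d,axis=1);th=r/K[0,0]
    v=np.c_[d/np.maximum(r,1e-9)[:,None]*np.sin(th)[:,None],np.cos(th)]
    p,R=pr;o=p+R.apply(M[:3,3]);v=R.apply(v@M[:3,:3].T)
    return o+v*((z-o[2])/v[:,2])[:,None]
E
python3 - <<'E'
from h import *
for n in("top","scene"):
    f=np.load(f"pics/{n}0.npz");p,d=f["p"],f["d"];P=pts(n,d);h=cv2.cvtColor(p,cv2.COLOR_BGR2HSV)
    near=lambda c,r:(np.hypot(P[...,0]-c[0],P[...,1]-c[1])<r)&(d>0)
    w=near((.625,.108),.035)
    top=w&(P[...,2]>.044);q=P[top];print(n,"bar top",q.mean(0).round(3),len(q))
    s=top&(h[...,1]<90)&(h[...,2]>130);q=P[s];print("stripe",q.mean(0).round(3),len(q))
    hub=w&(P[...,2]<.03)&(P[...,2]>.018);print("hub",P[hub].mean(0).round(3))
    if n=="top":
        t=P[213,458];print("tap px",t.round(3))
    t0=world("top",[[458,213]],z=.09)[0];print(t0)
    w=near(t0,.05)
    for nm,a,b in(("spin",.084,.1),("collar",.068,.08),("dial",.048,.058)):
        q=P[w&(P[...,2]>a)&(P[...,2]<b)]
        if len(q):print(nm,q.mean(0).round(3),((q.max(0)+q.min(0))/2).round(3),len(q))
    y=w&(h[...,0]>20)&(h[...,0]<35)&(h[...,1]>120)&(P[...,2]>.06);print("nib",P[y].mean(0).round(3),y.sum())
goto([.27,-.619,.2],0);
E
```

```text
top bar top [0.62  0.105 0.052] 108
stripe [0.629 0.11  0.052] 32
hub [0.619 0.105 0.024]
tap px [ 0.542 -0.242  0.091]
[ 0.54247597 -0.24236078  0.09      ]
spin [ 0.543 -0.244  0.09 ] [ 0.545 -0.246  0.089] 56
collar [ 0.546 -0.246  0.074] [ 0.548 -0.247  0.075] 140
dial [ 0.543 -0.244  0.053] [ 0.545 -0.247  0.053] 597
nib [ 0.565 -0.264  0.074] 1
scene bar top [0.623 0.11  0.05 ] 141
stripe [0.632 0.113 0.051] 34
hub [0.624 0.114 0.023]
[ 0.54247597 -0.24236078  0.09      ]
spin [ 0.544 -0.239  0.088] [ 0.544 -0.24   0.088] 28
collar [ 0.548 -0.24   0.073] [ 0.547 -0.244  0.074] 100
dial [ 0.548 -0.236  0.052] [ 0.544 -0.242  0.053] 314
nib [ 0.561 -0.256  0.069] 7
at [ 0.2694 -0.6184  0.2062] yaw [ 1.7992e+02 -1.0000e-02 -1.5646e+02] turn [ 3.0000e-02  1.1000e-01 -1.5646e+02] shift(start axes) [-0.0003 -0.0008  0.0062] rows>= 14.62 shift(final axes) [0.0006 0.0006 0.0062]
```

Request:
move_arm:
  rows: "0 0 0 -.0502 .0293 0 .06;0 0 0 -.0502 .0293 0 .06;0 0 0 -.0502 .0293 0 .06;0 0 0 -.0502 .0293 0 .06;0 0 0 -.0502 .0293 0 .06;0 0 0 -.0502 .0293 0 .06;0 0 0 -.0502 .0293 0 .06;0 0 0 -.0502 .0293 0 .06"

```text
t: 1.1
eef_pos: [0.5448, -0.2418, 0.2069]
ee_rot: [3.141, -0.0, -2.731]
force: [1.1, -0.7, -0.2]
width: 0.06
gripper_force: 0.0
```

Request:
move_arm:
  rows: "0 0 0 0 0 0 .06;0 0 0 0 0 0 .06"

```text
t: 1.35
eef_pos: [0.5439, -0.2432, 0.2066]
ee_rot: [3.141, -0.001, -2.73]
force: [-0.2, -1.1, -0.4]
width: 0.06
gripper_force: 0.0
```

```bash
python3 - <<'E'
from h import *
p,R,s=pose();im,d=arm.grab_frame("wrist");print(p,np.degrees(s["ee_rot"]),s["q"].round(2),s["t"])
np.savez("pics/w1.npz",p=im,d=d,pos=p,q=R.as_quat());cv2.imwrite("pics/w1.png",im)
E
```

```text
[ 0.54388782 -0.24323143  0.2066283 ] [ 1.79967967e+02 -4.65530812e-02 -1.56409468e+02] [-0.09  0.23 -0.17 -0.   -1.17 -1.07] 1.35
```

View pics/w1.png

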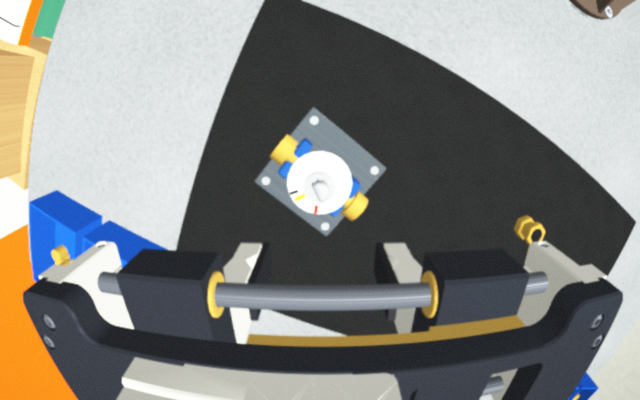

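The tap shows up at about (320,185): spindle top (320,187), nib (299,198), black mark (293,192) and red mark (316,210). Next I'll measure these at a zoom.

```bash
python3 - <<'E'
from h import *
f=np.load("pics/w1.npz");im=f["p"];pr=(f["pos"],Ro.from_quat(f["q"]));h=cv2.cvtColor(im,cv2.COLOR_BGR2HSV)
cv2.imwrite("pics/w1c.png",cv2.resize(im[140:230,270:375],None,fx=6,fy=6,interpolation=cv2.INTER_CUBIC))
print("spindle depth",f["d"][183:190,316:324].round(3)[::2,::2])
# dial: white disc
g=np.zeros((400,640),'uint8');g[140:230,270:375]=1
H,S,V=h[...,0],h[...,1],h[...,2]
m=((V>200)&(S<40)&(g>0)).astype('uint8');k,l,s,c=cv2.connectedComponentsWithStats(m);i=1+s[1:,4].argmax()
cn=max(cv2.findContours((l==i).astype('uint8'),0,1)[0],key=cv2.contourArea);hu=cv2.convexHull(cn)[:,0]
W=wr(hu,.053,pr);c0,r=cv2.minEnclosingCircle(np.float32(W[:,:2]*1000));print("dial",c0,r)
A=np.c_[2*W[:,:2],np.ones(len(W))];x=np.linalg.lstsq(A,(W[:,:2]**2).sum(1),rcond=None)[0];print("dial fit",x[:2],np.sqrt(x[2]+x[0]**2+x[1]**2))
def ang(nm,mask,z):
    v,u=np.nonzero(mask);q=wr(np.c_[u,v].mean(0),z,pr)[0];e=q[:2]-x[:2];print(nm,len(u),(u.mean(),v.mean()),q.round(4),np.degrees(np.arctan2(e[1],e[0])),np.hypot(*e))
disc=np.zeros_like(g);cv2.fillConvexPoly(disc,hu.astype(np.int32),1)
ang("red",(disc>0)&((H<8)|(H>172))&(S>110),.053)
ang("black",(disc>0)&(V<110),.053)
ang("nib",(disc>0)&(H>20)&(H<36)&(S>110),.073)
E
```

```text
spindle depth [[0.304 0.304 0.304 0.305]
 [0.304 0.303 0.305 0.303]
 [0.305 0.304 0.304 0.305]
 [0.304 0.303 0.305 0.304]]
dial (541.197998046875, -247.42327880859375) 39.2377815246582
dial fit [ 0.54358404 -0.24715612] 0.03651764933975785
red 13 (np.float64(315.46153846153845), np.float64(209.30769230769232)) [ 0.5736 -0.2387  0.053 ] 15.762851507735117 0.031200801967143164
black 0 (np.float64(nan), np.float64(nan)) [nan nan nan] nan nan
nib 38 (np.float64(300.63157894736844), np.float64(186.10526315789474)) [ 0.5499 -0.2652  0.073 ] -70.56299326466899 0.019093832772433785<stdin>:13: RuntimeWarning: Mean of empty slice.
  ret = um.true_divide(
  ret = ret.dtype.type(ret / rcount)
```

View pics/w1c.png

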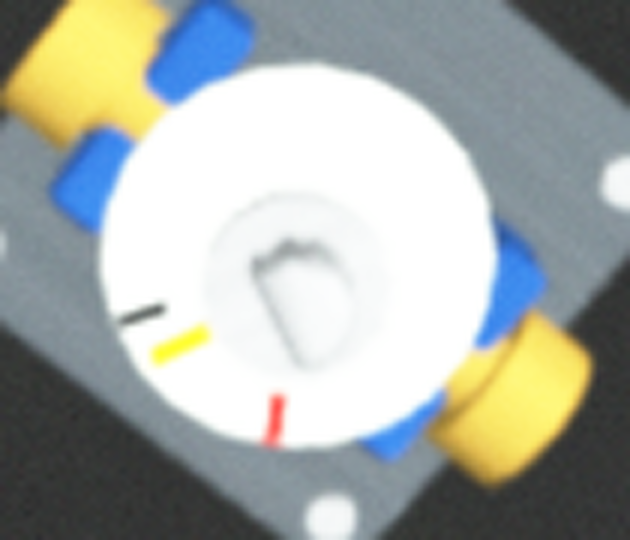

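```bash
python3 - <<'E'
from h import *
f=np.load("pics/w1.npz");im=f["p"];pr=(f["pos"],Ro.from_quat(f["q"]))
F=lambda x,y:(270+(x+.5)/6-.5,140+(y+.5)/6-.5)
w=lambda x,y,z:wr(F(x,y),z,pr)[0]
deg=lambda e:np.degrees(np.arctan2(e[1],e[0]))
print("nib",w(209,331,.074),w(153,358,.074),deg(w(153,358,.074)-w(209,331,.074)))
a,b=w(256,268,.09),w(303,369,.09);n=deg(b-a)-90;print("flat",a,b,n,np.linalg.norm(a-b))
t=np.radians(n);print("axis guess",(a+b)[:2]/2-.004*np.array([np.cos(t),np.sin(t)]))
print("black",deg(w(121,321,.053)-w(163,309,.053)),"red",deg(w(271,445,.053)-w(279,396,.053)))
# circle arc of collar crop & dial by extent
g=[(300,62),(100,250),(498,250),(150,385),(330,447),(440,390),(180,105),(440,120)]
def fit(P,z):
    W=np.array([w(*p,z) for p in P])[:,:2];x=np.linalg.lstsq(np.c_[2*W,np.ones(len(W))],(W**2).sum(1),rcond=None)[0];print(x[:2],np.sqrt(x[2]+x[0]**2+x[1]**2))
fit(g,.053);fit([(292,192),(207,290),(228,235),(355,215),(386,270),(370,335)],.074)
# depth: spindle top & dial heights
m=arm.camera_model("wrist");K=m["mtx"];M=m["mount"]
for u,v in((323,188),(326,160),(300,170)):
    d=np.array([u,v])-K[:2,2];r=np.hypot(*d);th=r/K[0,0];ray=np.r_[d/r*np.tan(th),1]*f["d"][v,u]
    print((u,v),(pr[0]+pr[1].apply(M[:3,:3]@ray+M[:3,3])).round(4))
E
```

```text
nib [ 0.55672137 -0.25800229  0.074     ] [ 0.56517615 -0.26513384  0.074     ] -40.14740032454389
flat [ 0.53915243 -0.25604844  0.09      ] [ 0.55194881 -0.24213465  0.09      ] -42.60446364965667 0.01890345994582767
axis guess [ 0.54260644 -0.24638381]
black -50.287086929486605 red 14.360311617868254
[ 0.54386559 -0.24670795] 0.03661649666582011
[ 0.54256964 -0.24717597] 0.015497229274659085
(323, 188) [ 0.5384 -0.2449  0.0901]
(326, 160) [ 0.5172 -0.2505  0.0536]
(300, 170) [ 0.5386 -0.272   0.0536]
```

Request:
move_arm:
  rows: "0 0 0 -.0303 .0416 .006 .06;0 0 0 -.0303 .0416 .006 .06;0 0 0 -.0303 .0416 .006 .06;0 0 0 -.0303 .0416 .006 .06;0 0 0 -.0303 .0416 .006 .06;0 0 0 -.0303 .0416 .006 .06;0 0 0 -.0303 .0416 .006 .06;0 0 -5.4 0 0 0 .06"

```text
t: 2.4
eef_pos: [0.6226, 0.1096, 0.1641]
ee_rot: [3.141, -0.001, -2.634]
force: [-0.4, -0.4, 0.7]
width: 0.0598
gripper_force: 0.0
```

Request:
move_arm:
  rows: "0 0 0 0 0 0 .06;0 0 0 0 0 0 .06"

```text
t: 2.65
eef_pos: [0.6223, 0.1068, 0.1652]
ee_rot: [-3.142, 0.0, -2.64]
force: [0.2, -0.7, -0.2]
width: 0.06
gripper_force: 0.0
```

```bash
python3 - <<'E'
from h import *
p,R,s=pose();im,d=arm.grab_frame("wrist");print(p,np.degrees(s["ee_rot"]),s["q"].round(2),s["t"])
np.savez("pics/w2.npz",p=im,d=d,pos=p,q=R.as_quat())
h=cv2.cvtColor(im,cv2.COLOR_BGR2HSV);H,S,V=[h[...,i] for i in range(3)]
m=(((H<8)|(H>172))&(S>120)).astype('uint8');m[245:]=0
k,l,st,c=cv2.connectedComponentsWithStats(m);i=1+st[1:,4].argmax();x,y=c[i].astype(int);print(st[i],c[i])
x0,y0=x-50,y-45;print(x0,y0)
cv2.imwrite("pics/w2c.png",cv2.resize(im[y0:y0+90,x0:x0+100],None,fx=6,fy=6,interpolation=cv2.INTER_CUBIC))
pr=(p,R)
w=(V>150)&(S<90)&(cv2.dilate((l==i).astype('uint8'),np.ones((5,5)))>0)
v,u=np.nonzero(w);print("stripe n",len(u),u.mean(),v.mean());W=wr(np.c_[u,v],.052,pr)
(cx,cy),(a,b),an=cv2.minAreaRect(np.float32(W[:,:2]*1000));print("stripe",cx,cy,a,b,an)
E
```

```text
[0.62225192 0.10677853 0.16524956] [-1.79999835e+02  5.74919946e-03 -1.51268065e+02] [ 0.48  0.32 -0.15  0.   -1.11 -1.55] 2.65
[ 301  161   43   51 1502] [321.90545939 182.84420772]
271 137
stripe n 81 321.24691358024694 202.3827160493827
stripe 630.7619018554688 109.91938781738281 20.715251922607422 5.975606918334961 28.776338577270508
```

View pics/w2c.png

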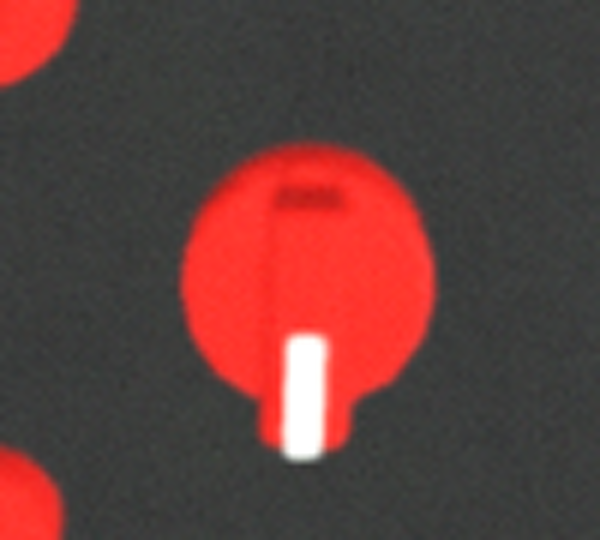

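The crop shows the big knob's hub spanning crop x 182–437, the bar running downward, and the stripe from (306,335) to (303,458). Stripe direction is about 29°.

```bash
python3 - <<'E'
from h import *
f=np.load("pics/w2.npz");pr=(f["pos"],Ro.from_quat(f["q"]));d=f["d"]
w=lambda x,y,z:wr((271+(x+.5)/6-.5,137+(y+.5)/6-.5),z,pr)[0]
u=np.array([np.cos(np.radians(28.8)),np.sin(np.radians(28.8))]);v=np.array([-u[1],u[0]])
rel=lambda q:((q[:2]-[.622,.1051])@u*1e3,(q[:2]-[.622,.1051])@v*1e3)
for n,a in dict(stripe0=(306,335,.052),barend=(303,447,.052),barL=(262,430,.052),barR=(351,430,.052),shadowL=(270,197,.052),shadowR=(344,197,.052),hubL=(182,285,.024),hubR=(437,285,.024),hubLb=(182,285,.012),hubRb=(437,285,.012),far0=(305,143,0),far24=(305,158,.024)).items():print(n,np.round(rel(w(*a)),1))
m=arm.camera_model("wrist");K=m["mtx"];M=m["mount"];vv,uu=np.mgrid[150:225,290:355]
D=np.c_[uu.ravel(),vv.ravel()]-K[:2,2];r=np.linalg.norm(D,axis=1);z=d[150:225,290:355].ravel()
ray=np.c_[D/r[:,None]*np.tan(r/K[0,0])[:,None],np.ones(len(D))]*z[:,None]
P=pr[0]+pr[1].apply(ray@M[:3,:3].T+M[:3,3]);q=P[(P[:,2]>.047)&(z>0)];e=np.array([rel(a) for a in q]);print("bar top depth pts",len(q),np.median(q[:,2]),e.min(0),e.max(0),e.mean(0))
q=P[(P[:,2]>.018)&(P[:,2]<.03)];e=np.array([rel(a) for a in q]);print("hub",np.median(q[:,2]),e.min(0),e.max(0))
goto([.622,.1051,.065],np.radians(-151.2))
E
```

```text
stripe0 [-0.9  0.6]
barend [18.3  0.1]
barL [15.3 -6.7]
barR [15.4  8. ]
shadowL [-23.9  -5. ]
shadowR [-23.8   6.8]
hubL [ -2.3 -21.4]
hubR [-2.2 23.8]
hubLb [  0.7 -22.2]
hubRb [ 0.8 24.7]
far0 [-23.6   0.4]
far24 [-25.1   0.5]
bar top depth pts 597 0.0520539964500613 [-21.94715159  -6.96906614] [19.74298601  7.89631032] [-2.26719518  0.60748146]
hub 0.02413900970301236 [-23.42656863 -20.42990496] [17.80006439 21.50314898]
at [0.6223 0.1068 0.1653] yaw [ 1.8000e+02  2.0000e-02 -1.5125e+02] turn [ 0.    0.02 -0.05] shift(start axes) [ 0.0011 -0.0014  0.1003] rows>= 1.61 shift(final axes) [ 0.0011 -0.0014  0.1003]
```

Request:
move_arm:
  rows: "0 0 0 .0023 -.0008 .04 .06;0 0 0 0 0 .04 .06;0 0 0 0 0 .03 .06;0 0 0 0 0 .02 .06;0 0 0 0 0 0 .06"

```text
t: 3.32
eef_pos: [0.6196, 0.105, 0.0337]
ee_rot: [3.141, -0.003, -2.639]
force: [-0.4, -0.6, 0.4]
width: 0.0602
gripper_force: 0.0
```

Request:
move_arm:
  rows: "0 0 0 0 0 0 0;0 0 0 0 0 0 0;0 0 0 0 0 0 0;0 0 0 0 0 0 0;0 0 0 0 0 0 0;0 0 0 0 0 0 0"
  squeeze: 40

```text
t: 4.08
eef_pos: [0.6206, 0.1064, 0.0351]
ee_rot: [3.142, 0.0, -2.636]
force: [-1.1, 0.4, 0.9]
width: 0.0054
gripper_force: 0.0
```

```bash
python3 - <<'E'
from h import *
p,R,s=pose();print(p,s["width"],s["gripper_force"],s["t"],np.degrees(s["ee_rot"]))
im,d=arm.grab_frame("wrist");im2,d2=arm.grab_frame("scene");t,_=arm.grab_frame("top")
a=cv2.resize(im[140:340,200:440],(480,400));b=cv2.resize(im2[200:280,280:376],(300,250),interpolation=2);c=cv2.resize(t[140:220,260:356],(300,250),interpolation=2)
o=np.zeros((500,780,3),'uint8');o[:400,:480]=a;o[:250,480:]=b;o[250:,480:]=c;cv2.imwrite("pics/g1.png",o)
E
```

```text
[0.62064678 0.10635582 0.03506868] 0.005420749855345588 0.0 4.075 [ 1.79999065e+02  2.99886033e-04 -1.51058572e+02]
```

View pics/g1.png

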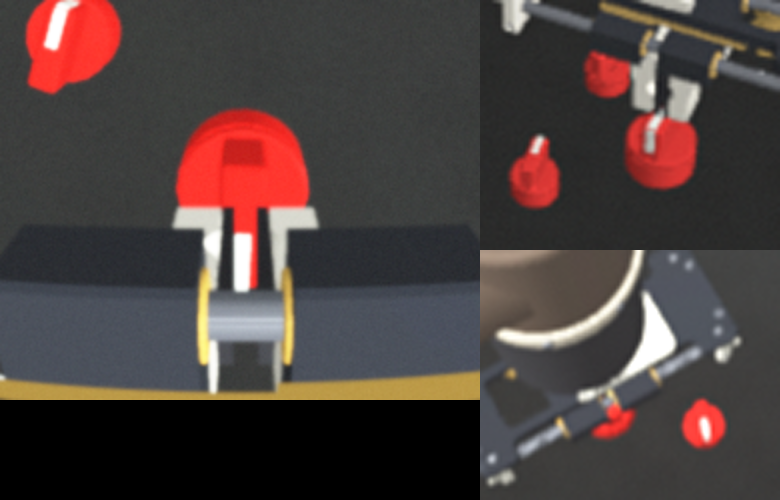

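Request:
move_arm:
  rows: "0 0 0 0 0 0 0;0 0 0 0 0 0 0;0 0 0 0 0 0 0;0 0 0 0 0 0 0"
  squeeze: 40

```text
t: 4.72
eef_pos: [0.6207, 0.1063, 0.0351]
ee_rot: [-3.142, 0.0, -2.637]
force: [0.1, 0.4, -0.0]
width: 0.0003
gripper_force: 0.0
```

```bash
python3 - <<'E'
from h import *
p,R,s=pose();print(p,s["width"],s["gripper_force"],s["t"],arm.finger_overhang,s["moment"])
im2,d=arm.grab_frame("scene");P=pts("scene",d);im,_=arm.grab_frame("wrist")
h=cv2.cvtColor(im2,cv2.COLOR_BGR2HSV)
near=(np.hypot(P[...,0]-.6207,P[...,1]-.105)<.045)&(d>0)
u=np.array([np.cos(np.radians(28.8)),np.sin(np.radians(28.8))]);v=np.array([-u[1],u[0]])
e=P[...,:2]-[.6207,.105]
red=((h[...,0]<8)|(h[...,0]>172))&(h[...,1]>120)
for n,m in(("red",near&red),("other",near&~red&(P[...,2]>.02)&(P[...,2]<.12))):
  for lo in np.arange(.0,.12,.01):
    k=m&(P[...,2]>=lo)&(P[...,2]<lo+.01)
    if k.sum()>3:print(n,round(lo,3),k.sum(),"u",(e[k]@u).min().round(4),(e[k]@u).max().round(4),"v",(e[k]@v).min().round(4),(e[k]@v).max().round(4))
a=cv2.resize(im[140:340,200:440],(480,400));b=cv2.resize(im2[200:280,280:376],(480,400)[:2],interpolation=2)[:, :320]
cv2.imwrite("pics/g2.png",np.hstack([a,b]))
E
```

```text
[0.62065953 0.10630024 0.0350575 ] 0.00034020030119443916 0.0 4.725 0.008 [ 0.05558772  0.05228792 -0.03077607]
red 0.0 84 u -0.0361 0.0252 v -0.0262 0.0249
red 0.01 72 u 0.0021 0.0235 v -0.0171 0.0248
red 0.02 186 u -0.0169 0.0245 v -0.0175 0.0245
red 0.03 26 u -0.007 0.0213 v 0.0039 0.0103
red 0.04 25 u 0.0037 0.0229 v -0.0046 0.0101
red 0.05 18 u 0.0085 0.0211 v -0.0039 0.009
other 0.03 11 u 0.019 0.0239 v -0.0029 0.0037
other 0.04 11 u 0.0139 0.0232 v -0.0014 0.004
other 0.05 39 u 0.0079 0.0221 v -0.0112 0.019
other 0.06 71 u -0.0084 0.0141 v -0.0112 0.02
other 0.07 69 u -0.0054 0.0148 v -0.0116 0.0204
other 0.08 64 u 0.0089 0.0142 v -0.0146 0.0225
other 0.09 32 u 0.0104 0.0145 v -0.0141 0.0225
other 0.1 8 u 0.0116 0.0138 v -0.0068 -0.0023
```

View pics/g2.png

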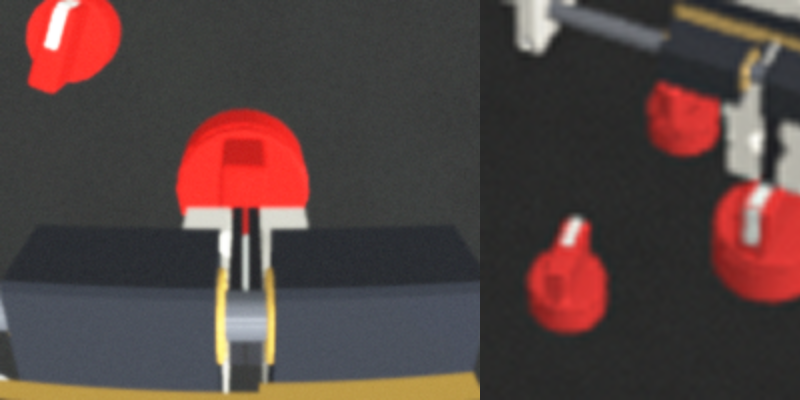

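The wrist and scene views show the fingers closed above the bar: the tips hang just over its top although the TCP reads 0.035. I'll check the pose against the wrist depth before trying again.

```bash
cat >> h.py <<'E'
def wpts(d,p,R):
    m=arm.camera_model("wrist");K=m["mtx"];M=m["mount"];v,u=np.mgrid[:400,:640]
    D=np.c_[u.ravel(),v.ravel()]-K[:2,2];r=np.linalg.norm(D,axis=1)
    ray=np.c_[D/r[:,None]*np.tan(r/K[0,0])[:,None],np.ones(len(D))]*d.ravel()[:,None]
    return (p+R.apply(ray@M[:3,:3].T+M[:3,3])).reshape(400,640,3)
E
python3 - <<'E'
from h import *
p,R,s=pose();im,d=arm.grab_frame("wrist");P=wpts(d,p,R);h=cv2.cvtColor(im,cv2.COLOR_BGR2HSV)
print("table",np.median(P[150:170,220:270][...,2]),np.median(P[180:220,390:440][...,2]))
red=((h[...,0]<8)|(h[...,0]>172))&(h[...,1]>120)&(d>0);e=np.hypot(*(P[...,:2]-[.6207,.105]).transpose(2,0,1))
k=red&(e<.03);z=P[k][:,2];print("knob z",np.percentile(z,[5,50,95]))
f=(~red)&(d>0);reg=np.zeros_like(f);reg[243:256,290:355]=1
q=P[f&reg];print("finger tips z",np.percentile(q[:,2],[1,5,20,50,80,99]),"xy",np.median(q,0))
T=R.inv().apply(q-p);print("in tool",np.percentile(T,[2,50,98],axis=0).round(4))
ps,ds=arm.grab_frame("scene");Q=pts("scene",ds);hs=cv2.cvtColor(ps,cv2.COLOR_BGR2HSV)
w=(hs[...,1]<60)&(hs[...,2]>110)&(ds>0)&(np.hypot(Q[...,0]-.62,Q[...,1]-.106)<.04)&(Q[...,2]>.02)&(Q[...,2]<.12)
T=R.inv().apply(Q[w]-p);o=np.argsort(-T[:,2]);print(T[o][:40:2].round(3))
E
```

```text
table 0.016497867019628163 0.000843725781484693
knob z [0.0016214  0.02426514 0.05279004]
finger tips z [0.00019006 0.00214135 0.06116583 0.06626457 0.07048223 0.12698999] xy [0.61074854 0.09874112 0.06626457]
in tool [[-0.021  -0.0192 -0.0917]
 [ 0.0117  0.0013 -0.0312]
 [ 0.0396  0.0233  0.0345]]
[[-0.022  0.001  0.002]
 [-0.021  0.001 -0.001]
 [-0.022  0.003 -0.002]
 [-0.022  0.001 -0.005]
 [-0.02   0.002 -0.006]
 [-0.023  0.001 -0.009]
 [-0.02  -0.002 -0.01 ]
 [-0.021 -0.    -0.012]
 [-0.02  -0.001 -0.013]
 [-0.02   0.002 -0.015]
 [-0.01   0.002 -0.016]
 [-0.011  0.    -0.016]
 [-0.02  -0.    -0.017]
 [-0.02   0.001 -0.017]
 [-0.016 -0.    -0.018]
 [-0.019  0.001 -0.019]
 [-0.01  -0.    -0.021]
 [-0.011 -0.012 -0.022]
 [-0.011  0.01  -0.023]
 [-0.009 -0.003 -0.024]]
```

The pose is right (wrist depth puts the table at about 0.001 and the bar top at 0.053). The real fingertips sit at about tool z −0.022, some 30 mm short of what the text says. I'll open, go about 27 mm lower, and watch the force.

Request:
move_arm:
  rows: "0 0 0 .0006 -.0011 0 .06;0 0 0 0 0 0 .06;0 0 0 0 0 0 .06;0 0 0 0 0 0 .06;0 0 0 0 0 0 .06;0 0 0 0 0 0 .06"

```text
t: 5.68
eef_pos: [0.6207, 0.1051, 0.035]
ee_rot: [3.142, -0.0, -2.637]
force: [0.4, 0.6, -0.4]
width: 0.0548
gripper_force: 0.0
```

Request:
move_arm:
  rows: "0 0 0 0 0 .009 .06;0 0 0 0 0 .009 .06;0 0 0 0 0 .009 .06;0 0 0 0 0 0 .06"

```text
t: 6.18
eef_pos: [0.6199, 0.1047, 0.0068]
ee_rot: [3.141, -0.002, -2.637]
force: [0.7, -0.7, -0.4]
width: 0.06
gripper_force: 0.0
```

Request:
move_arm:
  rows: "0 0 0 0 0 0 0;0 0 0 0 0 0 0;0 0 0 0 0 0 0;0 0 0 0 0 0 0;0 0 0 0 0 0 0;0 0 0 0 0 0 0;0 0 0 0 0 0 0"
  squeeze: 40

```text
t: 7.05
eef_pos: [0.6207, 0.1051, 0.0082]
ee_rot: [-3.142, 0.0, -2.636]
force: [-0.6, -0.1, 1.7]
width: 0.0139
gripper_force: 40.0
```

Request:
move_arm:
  rows: "0 0 0 0 0 -.03 0;0 0 0 0 0 -.05 0;0 0 0 0 0 -.05 0;0 0 0 0 0 0 0"

```text
t: 7.55
eef_pos: [0.6233, 0.106, 0.1429]
ee_rot: [-3.14, 0.008, -2.636]
force: [0.2, 0.4, -0.8]
width: 0.0134
gripper_force: 40.0
```

Request:
move_arm:
  rows: "0 0 0 .034 -.0386 0 0;0 0 0 .034 -.0386 0 0;0 0 0 .034 -.0386 0 0;0 0 0 .034 -.0386 0 0;0 0 0 .034 -.0386 0 0;0 0 0 .034 -.0386 0 0;0 0 0 .034 -.0386 0 0;0 0 0 0 0 0 0"

```text
t: 8.55
eef_pos: [0.5413, -0.2493, 0.1368]
ee_rot: [3.14, -0.002, -2.641]
force: [0.4, 0.7, -0.2]
width: 0.0134
gripper_force: 40.0
```

Request:
move_arm:
  rows: "0 0 10 0 0 0 0;0 0 10 0 0 0 0;0 0 10 0 0 0 0;0 0 10 0 0 0 0;0 0 10 0 0 0 0;0 0 10 0 0 0 0;0 0 10 0 0 0 0;0 0 0 0 0 0 0"

```text
t: 9.55
eef_pos: [0.5429, -0.2458, 0.1373]
ee_rot: [-3.141, -0.001, 2.427]
force: [-0.2, -0.2, -0.5]
width: 0.0139
gripper_force: 40.0
```

```bash
python3 - <<'E'
from h import *
p,R,s=pose();im,d=arm.grab_frame("wrist");print(p,np.degrees(s["ee_rot"]),s["q"].round(2),s["t"],s["width"],s["gripper_force"])
np.savez("pics/w3.npz",p=im,d=d,pos=p,q=R.as_quat())
P=wpts(d,p,R);h=cv2.cvtColor(im,cv2.COLOR_BGR2HSV);red=((h[...,0]<8)|(h[...,0]>172))&(h[...,1]>120)&(d>0)
T=R.inv().apply(P.reshape(-1,3)-p).reshape(P.shape)
k=red&(np.hypot(T[...,0],T[...,1])<.04)&(T[...,2]<.03)
for lo in np.arange(-.06,.03,.006):
    q=T[k&(T[...,2]>=lo)&(T[...,2]<lo+.006)]
    if len(q)>3:print(round(lo,3),len(q),np.percentile(q,[2,98],axis=0).round(4)[:,:2].tolist())
cv2.imwrite("pics/w3.png",cv2.resize(im[120:290,210:440],None,fx=3.4,fy=3.4,interpolation=2))
goto([.5435,-.2467,.138],np.radians(139))
E
```

```text
[ 0.54287295 -0.24584971  0.13730937] [-1.79978711e+02 -5.93522942e-02  1.39031478e+02] [-0.1   0.28 -0.26 -0.   -1.02 -2.19] 9.55 0.013877756098489192 40.00076115131378
-0.06 10 [[0.0064, 0.006], [0.0098, 0.0061]]
-0.054 6 [[0.0095, 0.0061], [0.01, 0.0064]]
-0.048 1160 [[-0.0024, -0.0076], [0.0198, 0.0061]]
-0.042 160 [[0.0067, -0.0078], [0.0204, 0.0067]]
-0.036 115 [[0.01, -0.0074], [0.0203, 0.007]]
-0.03 125 [[0.0099, -0.0076], [0.0205, 0.0072]]
-0.024 128 [[0.0097, -0.0102], [0.0204, 0.0095]]
-0.018 815 [[0.0082, -0.0186], [0.0215, 0.0177]]
-0.012 251 [[0.0089, -0.0199], [0.0222, 0.0189]]
-0.006 194 [[0.0096, -0.0194], [0.022, 0.0188]]
-0.0 178 [[0.0096, -0.018], [0.0221, 0.0187]]
0.006 27 [[0.009, -0.0135], [0.0218, 0.0195]]
at [ 0.5429 -0.246   0.1374] yaw [-1.7998e+02 -5.0000e-02  1.3918e+02] turn [-0.02 -0.05  0.18] shift(start axes) [-0.0009 -0.0002 -0.0006] rows>= 0.02 shift(final axes) [-0.0009 -0.0002 -0.0006]
```

View pics/w3.png

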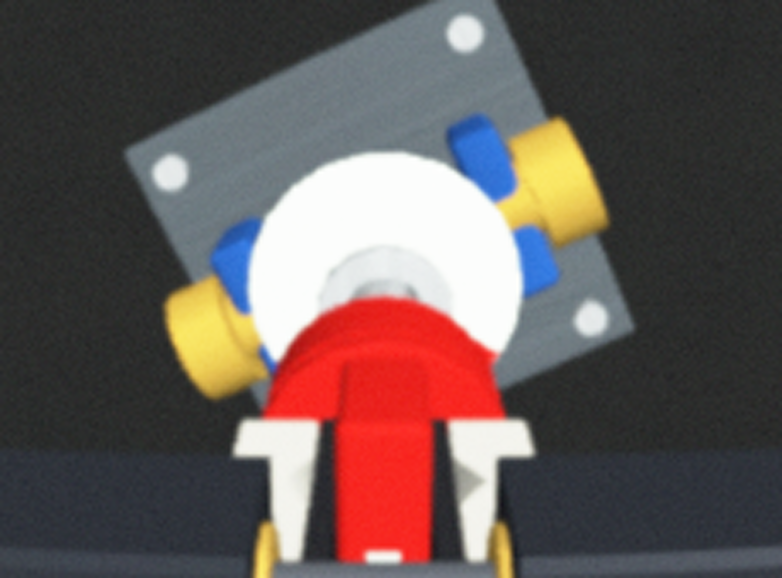

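In hand the knob is centred (bar end at tool x 0.0203, hub edge at 0.0221), with its underside at tool z about +0.008. The dial at crop (385,282) is laterally in line with the knob (384). I'll check the axis once more from the dial.

```bash
python3 - <<'E'
from h import *
f=np.load("pics/w3.npz");pr=(f["pos"],Ro.from_quat(f["q"]))
def fit(P,z,r=None):
    P=np.array(P,float);W=wr((P+.5)/3.4-.5+[210,120],z,pr)[:,:2]
    from scipy.optimize import least_squares as L
    x=L(lambda x:np.hypot(*(W-x[:2]).T)-r,[.5435,-.2467]).x;print(z,x,(np.hypot(*(W-x).T)-r).round(4),"tool",pr[1].inv().apply(np.r_[x,0]-np.r_[pr[0][:2],0]).round(4))
fit([(385,152),(300,180),(250,260),(262,330),(475,180),(520,260),(515,310)],.053,.036)
fit([(385,246),(335,270),(318,298),(435,270),(452,298)],.074,.017)
E
```

```text
0.053 [ 0.54326184 -0.24623946] [-0.0005 -0.0003  0.     -0.0009  0.0003 -0.0002 -0.001 ] tool [-0.0005 -0.     -0.    ]
0.074 [ 0.54384219 -0.24694652] [ 0.0006 -0.0003 -0.0002 -0.0003 -0.0002] tool [-0.0015 -0.0002 -0.    ]
```

Request:
move_arm:
  rows: "0 0 0 -.0012 .0001 .015 0;0 0 0 0 0 .015 0;0 0 0 0 0 .006 0;0 0 0 0 0 0 0;0 0 0 0 0 0 0"

```text
t: 10.22
eef_pos: [0.5443, -0.2474, 0.1023]
ee_rot: [3.141, 0.0, 2.425]
force: [-0.6, -0.2, -0.5]
width: 0.0138
gripper_force: 40.0
```

Request:
move_arm:
  rows: "0 0 0 0 0 .002 0;0 0 0 0 0 .002 0;0 0 0 0 0 .001 0;0 0 0 0 0 .001 0;0 0 0 0 0 0 0;0 0 0 0 0 0 0"

```text
t: 10.98
eef_pos: [0.5441, -0.2473, 0.0961]
ee_rot: [-3.142, 0.0, 2.425]
force: [0.2, 0.3, -0.2]
width: 0.0143
gripper_force: 40.0
```

Request:
move_arm:
  rows: "0 0 0 0 0 .002 0;0 0 0 0 0 .002 0;0 0 0 0 0 .001 0;0 0 0 0 0 0 0;0 0 0 0 0 0 0"

```text
t: 11.6
eef_pos: [0.5441, -0.2473, 0.0911]
ee_rot: [3.142, 0.0, 2.425]
force: [-0.2, -0.7, -1.8]
width: 0.0137
gripper_force: 40.0
```

Request:
move_arm:
  rows: "0 0 0 0 0 .002 0;0 0 0 0 0 .002 0;0 0 0 0 0 .002 0;0 0 0 0 0 .001 0;0 0 0 0 0 0 0;0 0 0 0 0 0 0"

```text
t: 12.35
eef_pos: [0.5441, -0.2473, 0.0841]
ee_rot: [3.142, 0.0, 2.425]
force: [0.2, 0.5, -0.3]
width: 0.014
gripper_force: 40.0
```

Request:
move_arm:
  rows: "0 0 0 0 0 .001 0;0 0 0 0 0 .001 0;0 0 0 0 0 .001 0;0 0 0 0 0 .001 0;0 0 0 0 0 0 0;0 0 0 0 0 0 0"

```text
t: 13.1
eef_pos: [0.5442, -0.2473, 0.0803]
ee_rot: [3.141, 0.0, 2.425]
force: [-2.2, 0.9, 4.7]
width: 0.0135
gripper_force: 40.0
```

Request:
move_arm:
  rows: "0 0 0 0 0 .002 0;0 0 0 0 0 .002 0;0 0 0 0 0 .002 0;0 0 0 0 0 .001 0;0 0 0 0 0 0 0;0 0 0 0 0 0 0"

```text
t: 13.85
eef_pos: [0.5442, -0.2474, 0.0737]
ee_rot: [3.142, 0.001, 2.425]
force: [-2.7, 1.4, 9.0]
width: 0.0137
gripper_force: 40.0
```

Request:
move_arm:
  rows: "0 0 0 .0006 0 .001 0;0 0 0 0 0 .001 0;0 0 0 0 0 0 0;0 0 0 0 0 0 0"

```text
t: 14.35
eef_pos: [0.5442, -0.2473, 0.0721]
ee_rot: [3.141, 0.002, 2.425]
force: [-2.0, 1.0, 10.2]
width: 0.0139
gripper_force: 40.0
```

```bash
python3 - <<'E'
from h import *
p,R,s=pose();im,d=arm.grab_frame("wrist");print(p,s["force"],s["moment"],s["t"])
P=wpts(d,p,R);h=cv2.cvtColor(im,cv2.COLOR_BGR2HSV);red=((h[...,0]<8)|(h[...,0]>172))&(h[...,1]>120)&(d>0)
T=R.inv().apply(P.reshape(-1,3)-p).reshape(P.shape);z=P[...,2]
k=red&(np.hypot(T[...,0],T[...,1])<.04)
for a,b in((-.05,-.04),(-.02,-.012)):
    q=P[k&(T[...,2]>a)&(T[...,2]<b)];print(np.median(q[:,2]),len(q))
cv2.imwrite("pics/w4.png",cv2.resize(im[120:290,210:440],None,fx=3.4,fy=3.4,interpolation=2))
E
```

```text
[ 0.5441895  -0.24733008  0.07210057] [-1.99509529  0.96544309 10.19329651] [ 0.24066438  0.99382259 -0.00586506] 14.35
0.1159122379185682 1227
0.08793557657380123 843
```

View pics/w4.png

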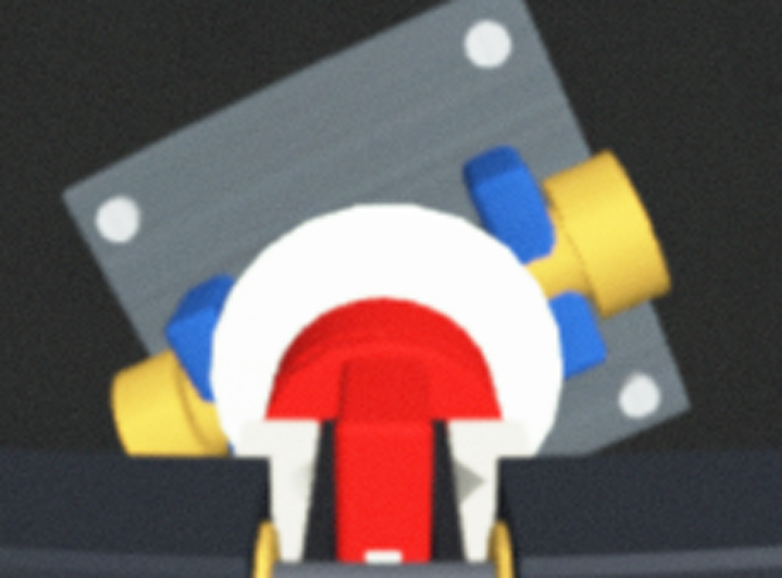

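The knob is home: top at 0.116 and 10 N on the spring, so it is well pressed. Now I'll turn it anticlockwise.

Request:
move_arm:
  rows: "0 0 -6 0 0 0 0;0 0 -6 0 0 0 0;0 0 -6 0 0 0 0;0 0 -6 0 0 0 0;0 0 -6 0 0 0 0;0 0 0 0 0 0 0"

```text
t: 15.15
eef_pos: [0.5444, -0.2475, 0.0722]
ee_rot: [-3.141, 0.002, 2.951]
force: [-3.0, -0.8, 9.8]
width: 0.0137
gripper_force: 40.0
```

```bash
python3 -c "
from h import *
p,R,s=pose();print(p,np.degrees(s['ee_rot']),s['force'],s['moment'])"
```

```text
[ 0.54443016 -0.24745652  0.07219395] [-1.79956989e+02  1.09073520e-01  1.69054885e+02] [-2.98409531 -0.82444664  9.8065306 ] [-0.00278477  0.85055111  0.04160149]
```

Request:
move_arm:
  rows: "0 0 -6 .0004 0 0 0;0 0 -6 0 0 0 0;0 0 -6 0 0 0 0;0 0 -5 0 0 0 0;0 0 -4 0 0 0 0;0 0 0 0 0 0 0;0 0 0 0 0 0 0"

```text
t: 16.02
eef_pos: [0.5447, -0.2475, 0.0724]
ee_rot: [-3.139, 0.002, -2.863]
force: [-0.8, -0.5, 10.0]
width: 0.014
gripper_force: 40.0
```

```bash
python3 -c "
from h import *
p,R,s=pose();print(p,np.degrees(s['ee_rot']),s['force'],s['moment'])"
```

```text
[ 0.5447314  -0.24747418  0.07244188] [-1.79878800e+02  1.42669293e-01 -1.64017626e+02] [-0.76000011 -0.51389721 10.0344551 ] [-0.07854663  0.35418707  0.03816462]
```

Request:
move_arm:
  rows: "0 0 -3 0 0 0 0;0 0 -3 0 0 0 0;0 0 0 0 0 0 0;0 0 0 0 0 0 0"

```text
t: 16.52
eef_pos: [0.5449, -0.2474, 0.0725]
ee_rot: [-3.139, 0.003, -2.758]
force: [-0.3, 1.0, 10.8]
width: 0.0138
gripper_force: 40.0
```

```bash
python3 -c "
from h import *
p,R,s=pose();print(p,np.degrees(s['ee_rot']),s['force'],s['moment'])"
```

```text
[ 0.5449177  -0.24741224  0.07247803] [-1.79859566e+02  1.46625173e-01 -1.58017586e+02] [-0.32563023  0.96251748 10.84877534] [-0.0003067   0.22767986  0.05127319]
```

Request:
move_arm:
  rows: "0 0 -3 .0004 0 .0005 0;0 0 0 0 0 0 0;0 0 0 0 0 0 0;0 0 0 0 0 0 0"

```text
t: 17.02
eef_pos: [0.5449, -0.2475, 0.0721]
ee_rot: [-3.139, 0.003, -2.706]
force: [0.1, 0.1, 10.7]
width: 0.0135
gripper_force: 40.0
```

```bash
python3 -c "
from h import *
p,R,s=pose();print(p,np.degrees(s['ee_rot']),s['force'],s['moment'],s['gripper_force'],s['width'])
im,d=arm.grab_frame('wrist');P=wpts(d,p,R);h=cv2.cvtColor(im,cv2.COLOR_BGR2HSV);red=((h[...,0]<8)|(h[...,0]>172))&(h[...,1]>120)&(d>0)
T=R.inv().apply(P.reshape(-1,3)-p).reshape(P.shape)
q=P[red&(np.hypot(T[...,0],T[...,1])<.04)&(T[...,2]>-.05)&(T[...,2]<-.04)];print(np.median(q[:,2]))
t,dt=arm.grab_frame('top');s2,ds=arm.grab_frame('scene')
cv2.imwrite('pics/w5.png',np.hstack([cv2.resize(im[120:290,210:440],(460,340)),cv2.resize(s2[100:180,220:300],(340,340),interpolation=2)]))"
```

```text
[ 0.54488386 -0.24751553  0.07211262] [-1.79835397e+02  1.72673335e-01 -1.55014935e+02] [ 0.09841693  0.12332599 10.73562448] [ 0.26316027  0.06755353 -0.01043453] 40.00317871570587 0.013511386583733784
0.11591341694320059
```

View pics/w5.png

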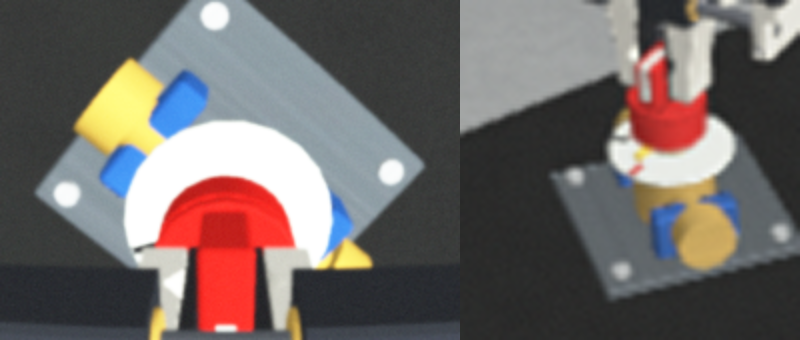

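```bash
python3 -c "
from h import *
im,d=arm.grab_frame('scene');h=cv2.cvtColor(im,cv2.COLOR_BGR2HSV);g=np.zeros((400,640),bool);g[128:145,250:278]=1
y=g&(h[...,0]>22)&(h[...,0]<36)&(h[...,1]>110)&(h[...,2]>150);r=g&((h[...,0]<6)|(h[...,0]>174))&(h[...,1]>80)
for m,z in((y,.065),(r,.053)):
    v,u=np.nonzero(m);W=world('scene',np.c_[u,v],z=z);e=W[:,:2]-[.5437,-.2468];rr=np.hypot(*e.T)
    for ui,vi,a,b in zip(u,v,np.degrees(np.arctan2(e[:,1],e[:,0])),rr):
        if .02<b<.04:print(z,ui,vi,a.round(1),b.round(4))
"
```

```text
0.065 262 135 24.1 0.0289
0.065 263 135 28.4 0.0278
0.065 262 136 28.0 0.0324
0.053 260 128 -79.3 0.031
0.053 261 128 -82.6 0.0292
0.053 262 128 -86.3 0.0276
0.053 263 128 -90.4 0.026
0.053 264 128 -95.1 0.0246
0.053 265 128 -100.2 0.0234
0.053 266 128 -105.9 0.0224
0.053 267 128 -112.0 0.0216
0.053 268 128 -118.5 0.0211
0.053 269 128 -125.3 0.0209
0.053 270 128 -132.0 0.021
0.053 271 128 -138.7 0.0214
0.053 272 128 -145.0 0.022
0.053 273 128 -150.9 0.0229
0.053 274 128 -156.3 0.024
0.053 275 128 -161.2 0.0253
0.053 276 128 -165.6 0.0268
0.053 277 128 -169.5 0.0284
0.053 260 129 -73.3 0.0281
0.053 261 129 -76.5 0.0261
0.053 262 129 -80.2 0.0243
0.053 263 129 -84.5 0.0225
0.053 264 129 -89.5 0.0209
0.053 274 129 -162.7 0.0205
0.053 275 129 -168.0 0.022
0.053 276 129 -172.5 0.0237
0.053 277 129 -176.4 0.0256
0.053 260 130 -66.0 0.0255
0.053 261 130 -68.9 0.0234
0.053 262 130 -72.4 0.0213
0.053 276 130 178.9 0.0211
0.053 277 130 175.3 0.0232
0.053 261 131 -59.5 0.0212
0.053 277 131 165.4 0.0214
0.053 261 139 18.3 0.0303
0.053 262 139 22.2 0.029
0.053 260 140 19.2 0.0348
0.053 261 140 22.6 0.0336
```

The nib measures at or near the red stop mark, and the knob is pressed (10.7 N), gripped at 40 N and still, so I'm handing in.

```bash
python3 -c "
from station import arm
print(arm.job_done())"
```

```text
the job is handed in; nothing more can be done
None
```

I handed the job in with the knob home on the spindle, held pressed at about 10.7 N and gripped at 40 N. It is turned anticlockwise to about the red stop mark, though the measured torque showed no clear rise there. I steered clear of the fittings and the carton, and no result was shown.

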